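# Fit the upper tier on a nail-polish carousel

## Task

Put the carousel's upper tier back on: lift it by its handle, turn it so that its four holes meet the four posts, and slide it gently down them, in hand all the way, until it sits fully home on the collars, then let go. Do not force it or let it drop down the posts, knock nothing over, and leave the mug and the bottle on the desk where they are.

Things in the scene. Friction and masses are not known exactly. Their poses are not given: they have to be found in the camera images.
- tier: Loose round bamboo tier, 224 mm in diameter, 0.3 to 0.55 kg, level on the desk, handle up. Origin: centre of its underside, z up. Board 8 mm thick, with a rim 4 mm wide standing 10 mm above it round the edge. Four straight through holes, 10.8 mm in diameter, lie at a radius of 90 mm on the tier's +x, +y, -x and -y axes; any of the four quarter turns fits the posts.
- handle (a point): Middle of the tier's carrying handle, 58 mm above the underside; axes as the tier's. The handle is a straight flat-sided bar along the tier's x, 84 mm long, 12 mm wide (y), 18 mm high (its top is 67 mm above the underside), on two 12 mm square uprights at x = +36 and -36 mm. Between the uprights the space under the bar is open down to the board.
- carousel: Foot of the carousel, fast on the desk: bamboo disc 170 mm in diameter. Origin: centre of its underside, on the turntable's upright axis. Its x axis says nothing of where the posts are. On it is a bamboo turntable, 230 mm in diameter, floor 30 mm and rim 42 mm above the desk. Its angle is any and is not measured: see or feel it. Its stiff bearing holds still up to about 1 N m about the axis.
- seat (a point): Point on the carousel's axis level with the upper faces of the four collars, 129 mm above the desk; the tier's underside belongs here. Four equal upright steel posts stand on the turntable, 90 degrees apart at a radius of 90 mm: 12 mm rods, each with a collar 20 mm wide and above it a spigot 9 mm in diameter, on which the tier slides.
- tips (a point): Point on the carousel's axis level with the tips of the four spigots, 153 mm above the desk and 24 mm above the collars. The last 4 mm of each spigot is a cone that narrows from 9 to 6 mm, with a flat tip. A tier whose holes miss the posts rests here; pressed with less than about 8 N it slides round on the tips without turning the turntable, pressed harder it may drag it along.
- polish_tall: Nail-polish bottle, 29 mm in diameter, 80 mm tall, standing loose on the turntable within the post circle, below the place of the tier. Origin: centre of its underside.
- polish_short: Nail-polish bottle, 29 mm in diameter, 68 mm tall, standing loose on the turntable within the post circle. Origin: centre of its underside.
- polish_desk: Nail-polish bottle, 29 mm in diameter, 74 mm tall, standing loose on the desk between the robot and the work. Origin: centre of its underside.
- mug: Enamel mug, 80 mm in diameter, 80 mm tall, with a handle reaching 37 mm out to its +y side, standing loose on the desk beyond the work. Origin: centre of its underside.

How it is judged:
On the way, in this order (a step that is already met when the one before it is completed fails the run):
1. the tier is carried over the carousel, above the posts (z of tier in the frame of carousel above 0.15 m and horizontal distance between tier and carousel below 0.03 m), for 0.1 s.
2. the tier, level, has slid down all four posts onto the collars (z of tier in the frame of carousel between 0.126 and 0.132 m and horizontal distance between tier and carousel below 0.004 m and angle between tier's own z axis and vertical below 0.03 rad), for 0.2 s.
At the end, for the whole second after the job is handed in: The tier rests level (within 0.03 rad) and still on the collars, its underside 126 to 132 mm above the desk and its centre within 4 mm of the carousel's axis, handle up; the bottles and the mug stand upright (all of step 2 and linear speed of tier below 0.02 m/s and angular speed of tier below 0.1 rad/s and angle between each of polish_tall, polish_short, polish_desk, mug's own z axis and vertical below 0.3 rad); the robot touches nothing.
It fails at once if the tier is forced on the carousel (more than 60 N between them) (contact force between tier and carousel above 60 N).
It fails at once if the tier is let fall down the posts (faster than 0.35 m/s over the last 24 mm) (linear speed of tier above 0.35 m/s and horizontal distance between tier and carousel below 0.02 m and z of tier in the frame of carousel between 0.11 and 0.153 m).
It fails at once if a polish bottle or the mug is knocked over, or the mug or the bottle on the desk is pushed away by over 30 mm (angle between any of polish_tall, polish_short, polish_desk, mug's own z axis and vertical above 0.5 rad or distance of any of polish_desk, mug from where it was at the start of the episode above 0.03 m).
It also fails if it takes over 72 s, if anything falls off the work surface, if the arm or the gripper's body presses on something with over 40 N, if the wrist force passes 120 N, or if a joint passes its speed limit or range.

## Robot

A 6-joint arm with a two-finger parallel gripper is mounted at the origin on the work surface. World frame = base frame: x ahead of the robot, y to its left, z up, the work surface at z = 0. Lengths are in m, angles in rad, forces in N, time in s.
With the tool pointing down it reaches from about 0.225 to 0.875 m from the base axis. Payload 3.4 kg.
Tool frame: the origin (TCP) lies at the very end of the fingers, on their centre line; the grasp point (between the pads) lies 19 mm behind it (grasp_offset is the distance from the TCP to the grasp point, in m); y points along the fingers, z is the direction in which the jaws open and shut, and the axes are right-handed (so a half turn about y gives the same grasp; the last joint's range is limited). The gripper opens to 85 mm and grips with 20 to 120 N. Pads are 22 mm wide; open, the fingers measure 114 mm over their backs; the gripper's body (76 mm by 85 mm) begins 54 mm behind the grasp point. The pads swing forward as they close: fully open they stand 13 mm farther back than shut.
Start: joints at [-1.267, 0.276, 1.505, -0, 1.361, -0.121], TCP at [0.237, -0.524, 0.231] pointing down, gripper open.
Joint ranges: [-2.89, 2.89], [-0.75, 2.08], [0.22, 2.7], [-1.18, 4.32], [0.11, 2.71], [-2.7, 2.7]. Speed limits (rad/s): [2.57, 2.57, 3.14, 3.14, 3.14, 3.14].

## Interface

Orientations are given as a unit quaternion [w, x, y, z].
In Python, from rig import get_state, get_image, sign_off, grasp_offset gives the robot as it stands.
- The arm moves only by the shell command python3 -m jog 'ROWS' [FORCE]. ROWS is JSON, one flat list of numbers, 7 for each row, row after row: the closure in counts, from 0 (fully open) to 255 (shut), then the shift along the tool's x, y, z in cm, then the turn, a rotation vector about the tool's x, y, z in units of 8 degrees (1.0 is 8 degrees). In form: [jaw, tx, ty, tz, rx, ry, rz, jaw, tx, ty, tz, rx, ry, rz, ...]. A call has 1 to 12 rows; each row is the pose to reach, as a shift and turn from the pose commanded when the call began, along the tool's axes at that moment; what a row does not reach only later rows make up. A row lasts 1/8 s, in which the tool goes at most 62.5 mm and 10.7 degrees, less where a joint would pass 70% of its speed; a pose out of reach is approached as far as the arm can. A call with a gripper value outside its range is refused whole. The fingers move at their own pace and stop on an object; FORCE is the grip in N (left out, the last holds). Time passes only in rows, so rows that repeat a pose let the fingers close. It gives the time, the measured TCP pose, the force and the opening at its end, in the units of the state.
- get_state(): the state, without advancing time (a new reading comes with each control period).
- get_image(name): name is "scene" or "side" or "wrist"; returns a dict with "color" (420x560x3 uint8, blue, green, red), "mtx" (3x3 intrinsics, pixels), "R" (3x3) and "t" (3): a world point X has camera coordinates R X + t; the wrist camera has in their place "tool_from_camera" (4x4, takes a point from camera to tool coordinates, whose origin is the TCP and whose axes are the tool frame's). Camera axes: x right, y down, z forward; pixel columns grow to the right and rows downward; lengths in m; the calibration is good to about 2 mm. A picture is of the moment at which its call begins: read the wrist's pose just before it. There is no depth.
- sign_off(): hands the job in, once; it reports no verdict.
The state is a dict: "clock": time; "qpos": joint angles; "qd": joint speeds; "effort": joint torques, N m; "position": TCP position; "ee_rot": TCP orientation; "contact_force": force on the tool from outside, world axes, zero at the start; "moment": the same for the moment, N m; "width": finger opening in m.
Only numpy, scipy, OpenCV 4.12 (cv2) and the standard library are available. Lean on these libraries where they do the work, as an engineer would, in place of code of your own. Each camera call takes 0.05 s, during which the arm holds its last target.

## Working session

There is one attempt and no reset: what is moved stays moved. The work goes in short steps, Python scripts to look and compute and a shell command to move; the robot and the scene stay as the last step left them, time stands still between calls to the robot, and variables do not carry over. Pictures are saved under pics/ and viewed, and the job is handed in when it is done.

```bash
ls; mkdir -p pics; python3 - <<'E'
from rig import *
import cv2
print(get_state(), grasp_offset)
for n in ("scene","side","wrist"):
    s=get_state(); i=get_image(n); cv2.imwrite(f"pics/{n}0.png",i["color"])
    print(n,{k:v for k,v in i.items() if k!="color"})
E
```

```text
pics
{'clock': 0.0, 'qpos': array([-1.26703769e+00,  2.76606983e-01,  1.50612026e+00,  1.13981073e-05,
        1.36069726e+00, -1.21010781e-01]), 'qd': array([ 0.00061179,  0.00046673,  0.00033913, -0.00122199, -0.00103652,
       -0.00035353]), 'effort': array([-5.04893160e-04, -4.16782415e+01, -2.45808595e+01, -8.62464412e-05,
        1.10545184e-02, -4.57209779e-06]), 'position': array([ 0.23680027, -0.52340558,  0.230438  ]), 'ee_rot': array([ 0.14899613, -0.14910647,  0.69186401, -0.69057339]), 'contact_force': array([ 0.30397662, -0.06532729, -0.09564498]), 'moment': array([ 0.00114796, -0.02707196, -0.04091929]), 'width': 0.08560238491519617} 0.0187
scene {'mtx': array([[419.05235694,   0.        , 278.76510484],
       [  0.        , 419.05235694, 212.54695647],
       [  0.        ,   0.        ,   1.        ]]), 'R': array([[-0.35984935,  0.93297167, -0.00850353],
       [ 0.54723359,  0.20366996, -0.81182138],
       [-0.75567443, -0.29678681, -0.58384394]]), 't': array([ 0.23694624, -0.233721  ,  1.31151479])}
side {'mtx': array([[391.03399925,   0.        , 282.24034662],
       [  0.        , 391.03399925, 208.21982204],
       [  0.        ,   0.        ,   1.        ]]), 'R': array([[-0.95802148, -0.2865731 , -0.00840834],
       [-0.19095602,  0.65969803, -0.72686608],
       [ 0.21384723, -0.6947477 , -0.68672775]]), 't': array([0.56589804, 0.21720184, 0.75045835])}
wrist {'mtx': array([[338.16005143,   0.        , 281.62614563],
       [  0.        , 338.16005143, 211.12149921],
       [  0.        ,   0.        ,   1.        ]]), 'tool_from_camera': array([[-1.06839403e-04,  9.61736808e-01,  2.73974999e-01,
        -6.87885913e-02],
       [-8.06032770e-05, -2.73975008e-01,  9.61736808e-01,
        -1.44201544e-01],
       [ 9.99999991e-01,  8.06681035e-05,  1.06790465e-04,
        -1.86437979e-04],
       [ 0.00000000e+00,  0.00000000e+00,  0.00000000e+00,
         1.00000000e+00]])}
```

View pics/scene0.png

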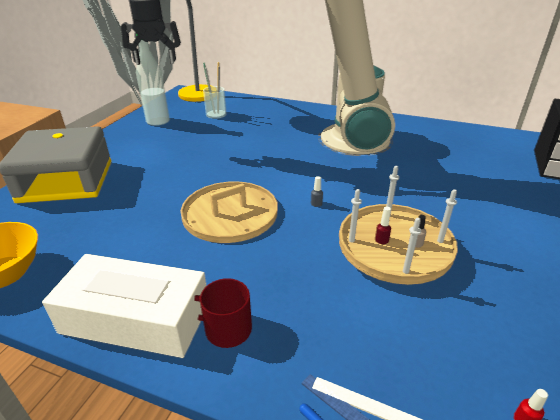

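View pics/side0.png

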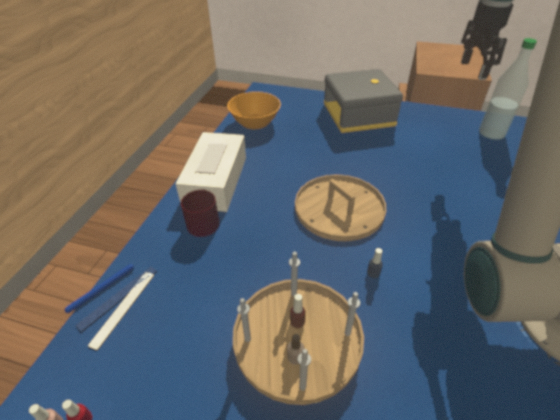

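View pics/wrist0.png

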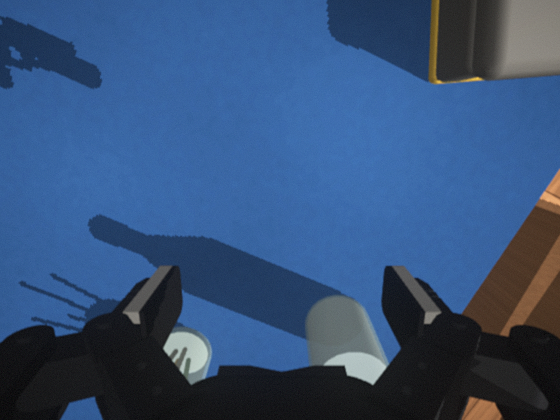

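```bash
cat > h.py <<'E'
import numpy as np, cv2
from rig import *
from scipy.spatial.transform import Rotation as Ro
def q2R(q): return Ro.from_quat([q[1],q[2],q[3],q[0]]).as_matrix()
def cam(n):
    s=get_state(); i=get_image(n)
    if n=="wrist":
        T=np.eye(4); T[:3,:3]=q2R(s["ee_rot"]); T[:3,3]=s["position"]
        W=T@i["tool_from_camera"]; i["R"]=W[:3,:3].T; i["t"]=-W[:3,:3].T@W[:3,3]
    return i
def save(n,i): np.savez("pics/"+n+".npz",**{k:i[k] for k in("color","mtx","R","t")}); cv2.imwrite("pics/"+n+".png",i["color"])
def load(n): return dict(np.load("pics/"+n+".npz"))
def ray(i,uv):
    uv=np.atleast_2d(np.asarray(uv,float)); d=np.c_[uv,np.ones(len(uv))]@np.linalg.inv(i["mtx"]).T@i["R"]
    return -i["R"].T@i["t"],d
def onz(i,uv,z):
    c,d=ray(i,uv); return c+d*((z-c[2])/d[:,2])[:,None]
def proj(i,X):
    p=(np.atleast_2d(X)@i["R"].T+i["t"])@i["mtx"].T; return p[:,:2]/p[:,2:]
def tri(i,a,j,b):
    c1,d1=ray(i,a);c2,d2=ray(j,b);d1=d1[0];d2=d2[0]
    k=np.linalg.lstsq(np.c_[d1,-d2],c2-c1,rcond=None)[0]; p=c1+k[0]*d1;q=c2+k[1]*d2
    return (p+q)/2,np.linalg.norm(p-q)
def circ(P):
    A=np.c_[2*P[:,:2],np.ones(len(P))]; x=np.linalg.lstsq(A,(P[:,:2]**2).sum(1),rcond=None)[0]
    return x[:2],np.sqrt(x[2]+x[0]**2+x[1]**2)
E
python3 - <<'E'
from h import *
a=cam("scene");b=cam("side");save("s1",a);save("d1",b)
c=a["color"][150:290,320:470];d=b["color"][240:410,220:380]
e=a["color"][170:250,170:290];f=b["color"][165:250,285:395]
r=lambda x,w,h:cv2.resize(x,(w,h),interpolation=cv2.INTER_CUBIC)
cv2.imwrite("pics/z1.png",np.hstack([r(c,400,373),r(d,400,425)[:373]]))
cv2.imwrite("pics/z2.png",np.hstack([r(e,400,267),r(f,400,309)[:267]]))
E
```

```text
(no output)
```

View pics/z1.png

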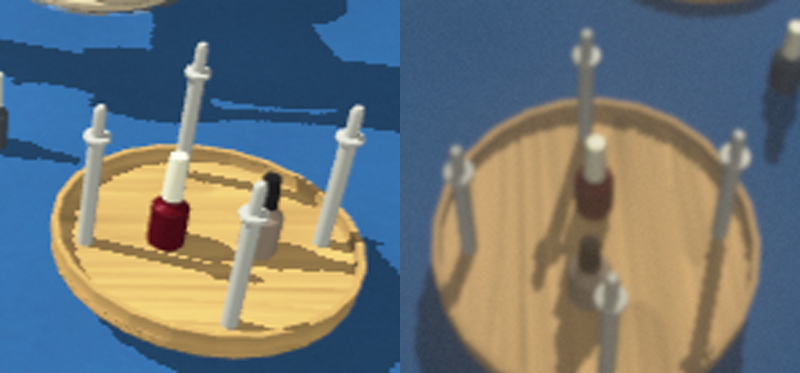

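View pics/z2.png

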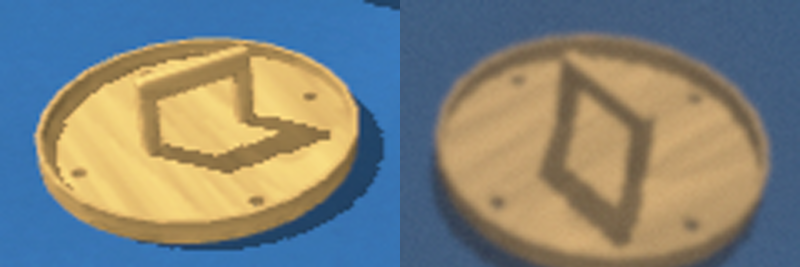

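```bash
python3 - <<'E'
from h import *
np.set_printoptions(precision=4,suppress=True)
a=load("s1");b=load("d1")
A=np.array([(357.5,189.7),(396.1,166.9),(453.5,190.9),(417.1,219.4)])
B=np.array([(294.4,253.2),(355.2,293.6),(304.4,350.4),(242.4,300)])
pa=onz(a,A,.153);pb=onz(b,B,.153)
print(pa,pb)
for P in(pa,pb):
    print("c",P.mean(0)[:2],circ(P)); d=P-P.mean(0); print(np.degrees(np.arctan2(d[:,1],d[:,0]))%90)
for x,y in zip(A,B): print(tri(a,x,b,y))
H=onz(b,[(317.5,186.7),(366.1,192),(365,226.6),(312,220.6)],.008)
HA=onz(a,[(263,198.8),(193.4,221.9),(247.1,230)],.008)
print(H,HA,circ(H),circ(HA));c=circ(H)[0];d=H[:,:2]-c;print(np.degrees(np.arctan2(d[:,1],d[:,0])))
d=HA[:,:2]-c;print(np.degrees(np.arctan2(d[:,1],d[:,0])))
# desk bottle & mug
print(onz(a,[(317,205)],0),onz(a,[(228,340)],0), onz(b,[(374,276)],0))
E
```

```text
[[0.5343 0.1116 0.153 ]
 [0.4222 0.1665 0.153 ]
 [0.4765 0.2795 0.153 ]
 [0.5911 0.2261 0.153 ]] [[0.5336 0.1126 0.153 ]
 [0.419  0.1658 0.153 ]
 [0.4729 0.2803 0.153 ]
 [0.5866 0.2272 0.153 ]]
c [0.506  0.1959] (array([0.5067, 0.196 ]), np.float64(0.08915763242634846))
[18.5415 19.3409 19.45   19.5166]
c [0.503  0.1965] (array([0.5029, 0.1963]), np.float64(0.08920743529413541))
[20.0097 20.0781 19.7775 20.1976]
(array([0.5337, 0.1118, 0.1524]), np.float64(0.0005398431230418314))
(array([0.4192, 0.1658, 0.1519]), np.float64(0.001352134515910828))
(array([0.4731, 0.2796, 0.1511]), np.float64(0.0003774419133106009))
(array([0.5874, 0.226 , 0.1505]), np.float64(0.000396396757077726))
[[ 0.5659 -0.2429  0.008 ]
 [ 0.4397 -0.2571  0.008 ]
 [ 0.4251 -0.1313  0.008 ]
 [ 0.5504 -0.1159  0.008 ]] [[ 0.4263 -0.1308  0.008 ]
 [ 0.5678 -0.2422  0.008 ]
 [ 0.5523 -0.1157  0.008 ]] (array([ 0.4956, -0.187 ]), np.float64(0.08977939969257714)) (array([ 0.4969, -0.1867]), np.float64(0.09009565019312057))
[ -38.5486 -128.543   141.7402   52.4176]
[140.9853 -37.4296  51.5036]
[[ 0.3947 -0.0026  0.    ]] [[ 0.8241 -0.0265  0.    ]] [[0.3865 0.0013 0.    ]]
```

```bash
python3 - <<'E'
from h import *
np.set_printoptions(precision=4,suppress=True)
a=load("s1");b=load("d1")
p=onz(a,[(170+147/3.333,170+88/3.333),(170+243/3.333,170+57/3.333)],.06);d=p[1]-p[0];print(p,np.degrees(np.arctan2(d[1],d[0])))
p=onz(b,[(285+167/3.636,165+65/3.636),(285+248/3.636,165+125/3.636)],.064);d=p[1]-p[0];print(p,np.degrees(np.arctan2(d[1],d[0])))
s=get_state();R=q2R(s["ee_rot"]);print(R)
th=np.radians(51.8)
# candidates
for sg in(1,-1):
  for az in (-38.2,51.8):
    z=sg*np.array([np.cos(np.radians(az)),np.sin(np.radians(az)),0]);y=np.array([0,0,-1.]);x=np.cross(y,z)
    Rt=np.c_[x,y,z]; rv=Ro.from_matrix(R.T@Rt).as_rotvec(); print(sg,az,np.degrees(rv),rv/np.radians(8))
print((R.T@(np.array([.496,-.187,.231])-s["position"]))*100)
E
```

```text
[[ 0.5265 -0.2057  0.06  ]
 [ 0.4686 -0.1617  0.06  ]] 142.73186511419888
[[ 0.5256 -0.2007  0.064 ]
 [ 0.4636 -0.1559  0.064 ]] 144.09765656306206
[[-0.9111 -0.0002  0.4121]
 [-0.4121  0.0008 -0.9111]
 [-0.0001 -1.     -0.0008]]
1 -38.2 [  0.0424 -27.4601  -0.0177] [ 0.0053 -3.4325 -0.0022]
1 51.8 [   0.0208 -117.4601   -0.0505] [  0.0026 -14.6825  -0.0063]
-1 -38.2 [  0.024  152.5399   0.0576] [ 0.003  19.0675  0.0072]
-1 51.8 [ 0.0443 62.5399  0.0182] [0.0055 7.8175 0.0023]
[-37.4815   0.0126 -19.9988]
```

```bash
python3 -m jog '[0,-12,0,-6.5,0,-4.7,0, 0,-37.5,3,-20,0,-14.68,0, 0,-37.5,3,-20,0,-14.68,0, 0,-37.5,3,-20,0,-14.68,0, 0,-37.5,3,-20,0,-14.68,0, 0,-37.5,3,-20,0,-14.68,0, 0,-37.5,3,-20,0,-14.68,0, 0,-37.5,3,-20,0,-14.68,0, 0,-37.5,3,-20,0,-14.68,0, 0,-37.5,3,-20,0,-14.68,0, 0,-37.5,3,-20,0,-14.68,0, 0,-37.5,3,-20,0,-14.68,0]'
python3 - <<'E'
from h import *
i=cam("wrist");save("w1",i);print(get_state()["qpos"])
E
```

```text
clock: 1.75
position: [0.4962, -0.1871, 0.2012]
ee_rot: [-0.668, 0.668, -0.232, 0.232]
contact_force: [-0.5, -0.5, 0.0]
width: 0.0853
[-4.91816926e-01  2.28165855e-01  1.64865311e+00 -8.08165481e-05
  1.26489738e+00 -1.39256838e+00]
```

View pics/w1.png

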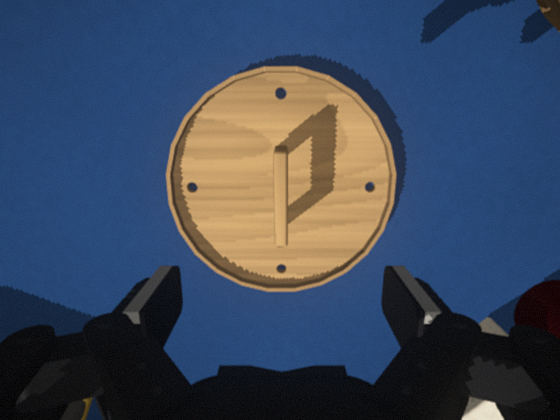

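```bash
python3 - <<'E'
from h import *
np.set_printoptions(precision=4,suppress=True)
i=load("w1");g=cv2.cvtColor(i["color"],cv2.COLOR_BGR2GRAY)
C=[]
for u,v in[(280.5,93),(192.5,187),(370,187),(281,268)]:
    u0,v0=int(u)-10,int(v)-10;w=g[v0:v0+21,u0:u0+21].astype(float);m=np.clip(np.median(w)-40-w,0,None);yy,xx=np.mgrid[:21,:21];C.append((u0+(m*xx).sum()/m.sum(),v0+(m*yy).sum()/m.sum()))
C=np.array(C);print(C)
P=onz(i,C,.006);c,r=circ(P);d=P[:,:2]-c;print(P,c,r,P.mean(0),np.degrees(np.arctan2(d[:,1],d[:,0])))
s=get_state();R=q2R(s["ee_rot"]);print(R,R.T@(np.r_[c,.05]-s["position"]))
# bar: edges
p=onz(i,[(280,150),(280.5,243)],.067);print(p)
E
```

```text
[[280.2589  92.8761]
 [191.2405 187.3456]
 [369.215  186.6088]
 [280.8338 268.3544]]
[[ 0.4244 -0.1327  0.006 ]
 [ 0.4396 -0.2609  0.006 ]
 [ 0.5519 -0.1177  0.006 ]
 [ 0.5674 -0.2452  0.006 ]] [ 0.4957 -0.1893] 0.09099346552448623 [ 0.4958 -0.1891  0.006 ] [ 141.5689 -128.0574   51.8883  -37.9545]
[[ 0.7838 -0.0001  0.621 ]
 [-0.621  -0.      0.7838]
 [-0.0001 -1.     -0.0001]] [ 0.001   0.1512 -0.002 ]
[[ 0.4617 -0.1622  0.067 ]
 [ 0.5254 -0.2122  0.067 ]]
```

```bash
python3 -m jog '[0,0.05,5,-0.1,0,0,0, 0,0.05,10,-0.1,0,0,0, 0,0.05,13,-0.1,0,0,0, 0,0.05,15,-0.1,0,0,0, 0,0.05,16.4,-0.1,0,0,0, 0,0.05,16.4,-0.1,0,0,0, 255,0.05,16.4,-0.1,0,0,0, 255,0.05,16.4,-0.1,0,0,0, 255,0.05,16.4,-0.1,0,0,0, 255,0.05,16.4,-0.1,0,0,0, 255,0.05,16.4,-0.1,0,0,0, 255,0.05,16.4,-0.1,0,0,0]' 80
python3 - <<'E'
from h import *
i=cam("wrist");save("w2",i);print(get_state())
E
```

```text
clock: 3.3
position: [0.4963, -0.1883, 0.0378]
ee_rot: [-0.668, 0.668, -0.231, 0.232]
contact_force: [-0.3, -0.2, 5.0]
width: 0.0108
{'clock': 3.35, 'qpos': array([-4.93893642e-01,  3.93152943e-01,  1.87284775e+00, -1.08307774e-05,
        8.74824569e-01, -1.39753192e+00]), 'qd': array([-8.57610897e-05, -9.78685398e-04,  5.05837939e-04, -7.23268326e-05,
       -3.21992507e-04,  1.33416265e-05]), 'effort': array([-1.73637089e-01, -3.87113535e+01, -1.66356701e+01, -6.26405329e-02,
       -3.47054405e-01, -8.90542637e-03]), 'position': array([ 0.49621664, -0.18834705,  0.03784268]), 'ee_rot': array([-0.66808314,  0.66817557, -0.23125605,  0.23179078]), 'contact_force': array([-0.87874667,  0.87540335,  5.02799147]), 'moment': array([ 0.05927242,  0.05453595, -0.00706008]), 'width': 0.010597799800005529}
```

View pics/w2.png

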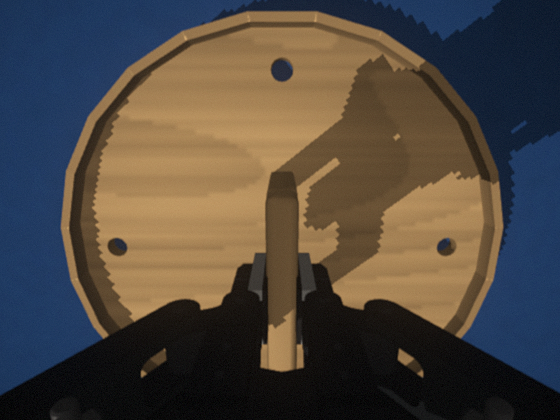

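```bash
python3 -m jog '[255,0,-0.5,0,0,0,0, 255,0,-2,0,0,0,0, 255,0,-5,0,0,0,0, 255,0,-9,0,0,0,0, 255,0,-13,0,0,0,0, 255,0,-16.5,0,0,0,0, 255,0,-18.5,0,0,0,0, 255,0,-19,0,0,0,0, 255,0,-19,0,0,0,0]'
python3 - <<'E'
from h import *
np.set_printoptions(precision=4,suppress=True)
i=cam("wrist");save("w3",i);s=get_state();R=q2R(s["ee_rot"]);print(s["moment"],s["contact_force"])
for n in("w2","w3"):
    im=load(n);g=cv2.cvtColor(im["color"],cv2.COLOR_BGR2GRAY); C=[]
    for u,v in[(282,69),(117.5,246.5),(446,246.5)]:
        u0,v0=int(u)-18,int(v)-18;w=g[v0:v0+37,u0:u0+37];m=(cv2.absdiff(w,np.full_like(w,int(np.median(w))))>25).astype(np.uint8)
        h=im["color"][v0:v0+37,u0:u0+37].astype(int); m=(w<np.median(w)-25).astype(np.uint8)
        k,l,st,ce=cv2.connectedComponentsWithStats(m);j=1+st[1:,4].argmax();C.append((u0+ce[j,0],v0+ce[j,1]));print(st[j])
    print(C)
    z=get_state()["position"][2] if n=="w3" else .0378
    if n=="w2": p=np.array([.4962,-.1883,.0378])
    else: p=s["position"]
    P=onz(im,C,p[2]-.0378+.006); T=(P-p)@R; c=(T[1]+T[2])/2; print(T, "centre tool", c,"ang",np.degrees(np.arctan2(*(T[2]-T[1])[[0,2]])),"rad",np.linalg.norm(T[1]-T[2])/2)
E
```

```text
clock: 4.47
position: [0.4955, -0.188, 0.227]
ee_rot: [0.668, -0.668, 0.232, -0.231]
contact_force: [-0.2, 0.6, -5.8]
width: 0.0107
[ 0.0116  0.024  -0.0137] [-0.4328  0.4632 -4.3629]
[  7   7  22  24 425]
[  8  10  21  18 297]
[  9  10  19  18 279]
[(np.float64(281.42117647058825), np.float64(69.46117647058824)), (np.float64(116.996632996633), np.float64(246.46464646464648)), (np.float64(445.8817204301075), np.float64(246.4910394265233))]
[[-0.0909  0.032  -0.0006]
 [ 0.0009  0.0318 -0.0923]
 [ 0.0009  0.0318  0.0912]] centre tool [ 0.0009  0.0318 -0.0006] ang 0.0007153722086888788 rad 0.09174985911542187
[  7   7  22  24 418]
[  8  10  21  18 291]
[  9  10  19  18 278]
[(np.float64(281.4306220095694), np.float64(69.34210526315789)), (np.float64(116.87285223367698), np.float64(246.659793814433)), (np.float64(445.9856115107914), np.float64(246.54676258992805))]
[[-0.0908  0.032  -0.0005]
 [ 0.0014  0.0318 -0.0927]
 [ 0.0013  0.0318  0.0916]] centre tool [ 0.0014  0.0318 -0.0006] ang -0.034788591635240285 rad 0.09212956346813825
```

View pics/w3.png

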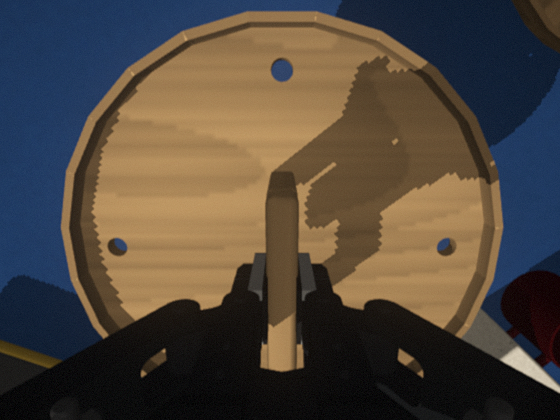

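```bash
python3 -m jog '[255,-0.8,0,1,0,0.1,0, 255,-2.5,0,3.3,0,0.4,0, 255,-5,0,6.5,0,0.8,0, 255,-8,0,10.5,0,1.3,0, 255,-11,0,14.5,0,1.9,0, 255,-14,0,18.5,0,2.5,0, 255,-17,0,22.5,0,3.1,0, 255,-19.7,0,26,0,3.5,0, 255,-21.8,0,28.8,0,3.8,0, 255,-22.9,0,30.3,0,3.95,0, 255,-23.15,0,30.66,0,3.99,0, 255,-23.15,0,30.66,0,3.99,0]'
python3 -m jog '[255,0,0,0,0,0,0,255,0,0,0,0,0,0]'
python3 - <<'E'
from h import *
np.set_printoptions(precision=4,suppress=True)
s=get_state();R=q2R(s["ee_rot"]);print(s["position"],R,s["qpos"],s["contact_force"])
for n,m in(("wrist","w4"),("scene","s4"),("side","d4")): save(m,cam(n))
c=load("s4")["color"][100:290,300:500];d=load("d4")["color"][190:410,190:410]
cv2.imwrite("pics/z4.png",np.hstack([cv2.resize(c,(400,380)),cv2.resize(d,(400,400))[:380]]))
E
```

```text
clock: 6.02
position: [0.5032, 0.1958, 0.2267]
ee_rot: [-0.578, 0.579, -0.406, 0.406]
contact_force: [0.6, -0.1, -4.4]
width: 0.0107
clock: 6.28
position: [0.5038, 0.195, 0.2273]
ee_rot: [-0.578, 0.579, -0.407, 0.407]
contact_force: [1.3, 0.7, -4.9]
width: 0.0104
[0.5038 0.195  0.2273] [[ 0.3386 -0.0001  0.9409]
 [-0.9409 -0.0003  0.3386]
 [ 0.0003 -1.     -0.0002]] [ 0.2407  0.2261  1.5845 -0.0003  1.3311 -0.1046] [ 1.3284  0.6833 -4.8913]
```

View pics/w4.png

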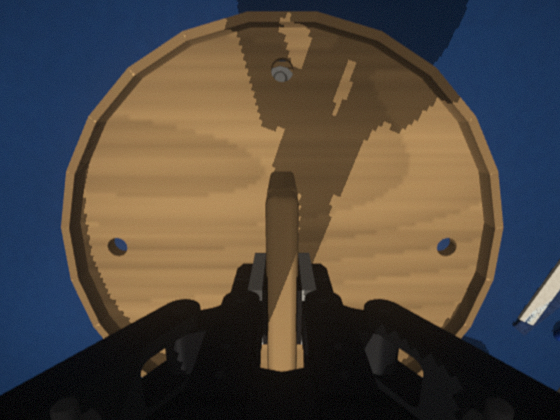

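View pics/z4.png

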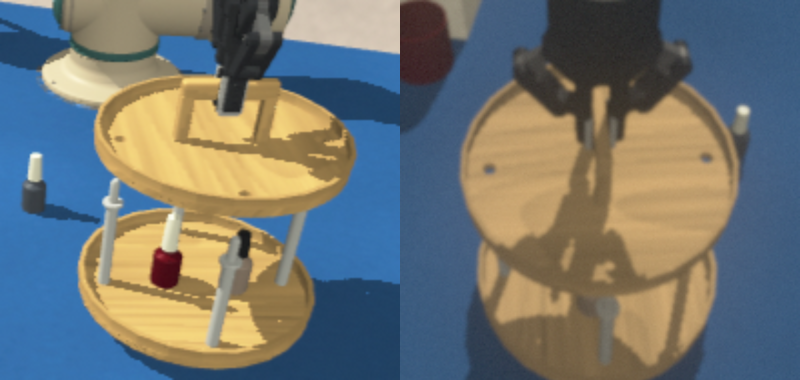

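```bash
python3 - <<'E'
from h import *
i=load("w4")["color"]
o=[]
for u,v in[(282,69),(117,246),(446,246)]: o.append(cv2.resize(i[v-18:v+18,u-18:u+18],(260,260),interpolation=cv2.INTER_NEAREST))
cv2.imwrite("pics/z5.png",np.hstack(o))
E
```

```text
(no output)
```

View pics/z5.png

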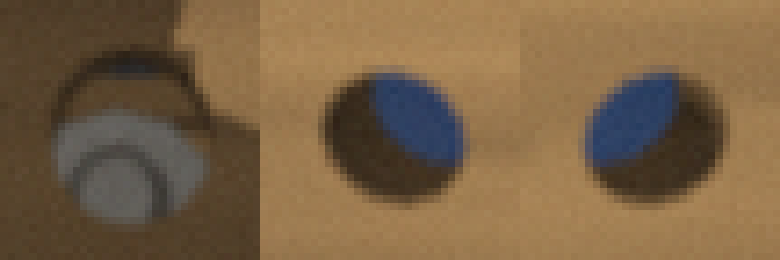

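```bash
python3 - <<'E'
from h import *
np.set_printoptions(precision=4,suppress=True)
i=load("w4");p=np.array([.5036,.1955,.2270]);R=q2R(np.array([-0.578,.579,-.4065,.4065]))
# use same pose as image
W=-i["R"].T@i["t"];print("cam",(W-p)@R, W)
zt=.189
for nm,uv,z in[("hole",(282.3,69.7),zt+.008),("tip",(280.3,77),.153),("L",(117,246.5),zt+.007),("Rr",(446,246.5),zt+.007)]:
    X=onz(i,[uv],z)[0];print(nm,X,(X-p)@R)
a=load("s4");b=load("d4")
B=onz(b,[(190+90*.55,190+168*.55),(190+306*.55,190+157*.55)],.197);print("side L,R holes",B,B.mean(0))
A=onz(a,[(300+118/2,100+138/2),(300+244/2,100+192/2)],.197);print("scene",A)
c=np.array([.505,.196])
for P in(A,B): d=P[:,:2]-c;print(np.degrees(np.arctan2(d[:,1],d[:,0])),np.linalg.norm(d,axis=1))
E
```

```text
cam [-0.069  -0.1445 -0.0008] [0.4796 0.2603 0.3715]
hole [0.4729 0.2799 0.197 ] [-0.0899  0.0299 -0.0003]
tip [0.4714 0.2806 0.153 ] [-0.091   0.0739 -0.0013]
L [0.4173 0.163  0.196 ] [ 0.0013  0.0311 -0.0922]
Rr [0.5895 0.2249 0.196 ] [0.0014 0.0309 0.0908]
side L,R holes [[0.588  0.2259 0.197 ]
 [0.4197 0.1652 0.197 ]] [0.5039 0.1956 0.197 ]
scene [[0.5341 0.1099 0.197 ]
 [0.5859 0.2254 0.197 ]]
[-71.3466  20.0015] [0.0909 0.0861]
[  19.8326 -160.1266] [0.0882 0.0907]
```

```bash
python3 -m jog '[255,-0.1,0.8,-0.08,0,0,0, 255,-0.1,1.8,-0.08,0,0,0, 255,-0.1,2.6,-0.08,0,0,0, 255,-0.1,3,-0.08,0,0,0, 255,-0.1,3,-0.08,0,0,0, 255,-0.1,3,-0.08,0,0,0]'
python3 - <<'E'
from h import *
s=get_state();print(s["position"],s["contact_force"],s["moment"])
w=cam("wrist");save("w6",w);i=w["color"]
o=[]
for u,v in[(282,69),(117,246),(446,246)]: o.append(cv2.resize(i[v-18:v+18,u-18:u+18],(260,260),interpolation=cv2.INTER_NEAREST))
cv2.imwrite("pics/z6.png",np.hstack(o))
E
```

```text
clock: 7.18
position: [0.503, 0.1966, 0.1975]
ee_rot: [0.579, -0.579, 0.406, -0.406]
contact_force: [-0.1, 0.2, -3.6]
width: 0.0106
[0.50301241 0.1965827  0.19753041] [-0.07384983  0.20878823 -3.64340136] [-6.71668503e-05 -3.95019327e-02  5.26894515e-03]
```

View pics/z6.png

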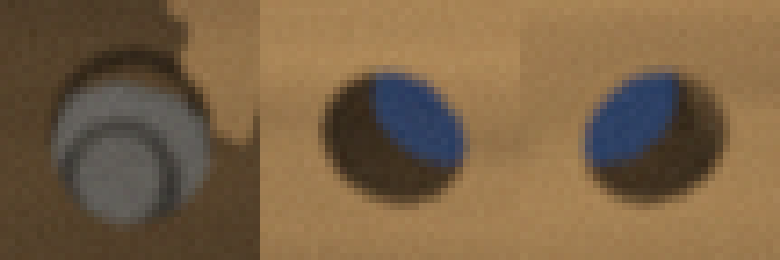

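```bash
python3 - <<'E'
from h import *
np.set_printoptions(precision=4,suppress=True)
i=load("w6");p=np.array([.503,.1966,.1975]);R=q2R(np.array([0.579,-.579,.406,-.406]))
zt=.1597
for nm,uv,z in[("hole",(282.3,69.7),zt+.008),("tip",(280.2,74.8),.153),("collar",(264+130/7.22,51+152/7.22),.129),("L",(117,246.5),zt+.007),("Rr",(446,246.5),zt+.007)]:
    X=onz(i,[uv],z)[0];print(nm,X,(X-p)@R)
E
```

```text
hole [0.472  0.2814 0.1677] [-0.0903  0.0298 -0.0003]
tip [0.4712 0.2804 0.153 ] [-0.0896  0.0445 -0.0013]
collar [0.4708 0.2845 0.129 ] [-0.0936  0.0685 -0.0003]
L [0.4167 0.1647 0.1667] [ 0.0006  0.0308 -0.092 ]
Rr [0.5884 0.2267 0.1667] [0.0008 0.0308 0.0905]
```

```bash
python3 -m jog '[255,0.03,0.1,-0.05,0,-0.03,0, 255,0.03,0.3,-0.05,0,-0.03,0, 255,0.03,0.5,-0.05,0,-0.03,0, 255,0.03,0.6,-0.05,0,-0.03,0, 255,0.03,0.7,-0.05,0,-0.03,0, 255,0.03,0.8,-0.05,0,-0.03,0, 255,0.03,0.8,-0.05,0,-0.03,0, 255,0.03,0.8,-0.05,0,-0.03,0]'
python3 - <<'E'
from h import *
s=get_state();print(s["position"],s["contact_force"],s["moment"])
w=cam("wrist");save("w7",w);i=w["color"]
o=[]
for u,v in[(282,69),(117,246),(446,246)]: o.append(cv2.resize(i[v-18:v+18,u-18:u+18],(260,260),interpolation=cv2.INTER_NEAREST))
cv2.imwrite("pics/z7.png",np.hstack(o))
E
```

```text
clock: 8.22
position: [0.5024, 0.1961, 0.1893]
ee_rot: [0.58, -0.58, 0.405, -0.405]
contact_force: [0.1, -0.7, -3.9]
width: 0.011
[0.50240556 0.19608425 0.18931498] [ 0.08946632 -0.71773859 -3.91728352] [0.00368928 0.04920061 0.02079453]
```

View pics/z7.png

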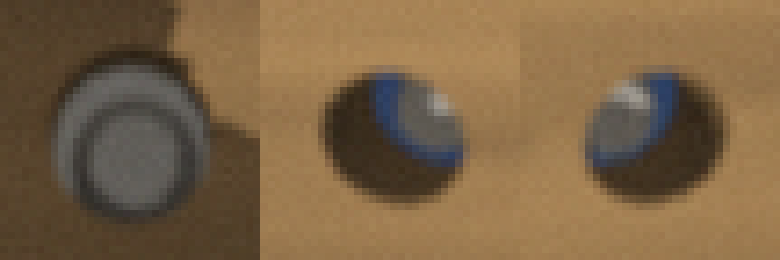

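```bash
python3 -m jog '[255,0.04,0.1,0,0,0,0, 255,0.04,0.2,0,0,0,0, 255,0.04,0.3,0,0,0,0, 255,0.04,0.4,0,0,0,0, 255,0.04,0.5,0,0,0,0, 255,0.04,0.6,0,0,0,0, 255,0.04,0.6,0,0,0,0, 255,0.04,0.6,0,0,0,0]'
python3 - <<'E'
from h import *
s=get_state();print(s["position"],s["contact_force"],s["moment"])
w=cam("wrist");save("w8",w);i=w["color"]
o=[]
for u,v in[(282,69),(117,246),(446,246)]: o.append(cv2.resize(i[v-18:v+18,u-18:u+18],(260,260),interpolation=cv2.INTER_NEAREST))
cv2.imwrite("pics/z8.png",np.hstack(o))
E
```

```text
clock: 9.28
position: [0.5025, 0.1957, 0.1833]
ee_rot: [0.58, -0.58, 0.405, -0.405]
contact_force: [-0.0, 0.2, -4.5]
width: 0.0103
[0.5025343  0.19571189 0.1833039 ] [-0.0374809   0.22477344 -4.47766809] [-0.00399386 -0.01779732  0.01305144]
```

View pics/z8.png

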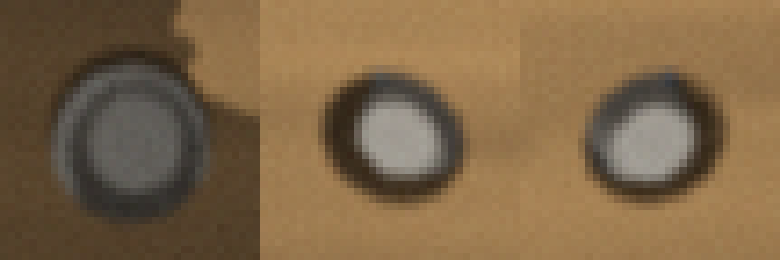

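```bash
python3 -m jog '[255,0.02,0.1,0,0,0,0, 255,0.02,0.2,0,0,0,0, 255,0.02,0.3,0,0,0,0, 255,0.02,0.4,0,0,0,0, 255,0.02,0.5,0,0,0,0, 255,0.02,0.6,0,0,0,0, 255,0.02,0.7,0,0,0,0, 255,0.02,0.8,0,0,0,0, 255,0.02,0.9,0,0,0,0,255,0.02,1.0,0,0,0,0, 255,0.02,1.1,0,0,0,0, 255,0.02,1.1,0,0,0,0]'
python3 - <<'E'
from h import *
s=get_state();print(s["position"],s["contact_force"],s["moment"])
w=cam("wrist");save("w9",w);i=w["color"]
o=[]
for u,v in[(282,69),(117,246),(446,246)]: o.append(cv2.resize(i[v-18:v+18,u-18:u+18],(260,260),interpolation=cv2.INTER_NEAREST))
cv2.imwrite("pics/z9.png",np.hstack(o))
E
```

```text
clock: 10.82
position: [0.5025, 0.1955, 0.1722]
ee_rot: [-0.58, 0.58, -0.405, 0.405]
contact_force: [-1.4, 0.0, -4.6]
width: 0.0107
[0.50248511 0.19550202 0.1721703 ] [-1.41163787  0.03742056 -4.60943602] [ 0.04458449 -0.01254626 -0.0008202 ]
```

View pics/z9.png

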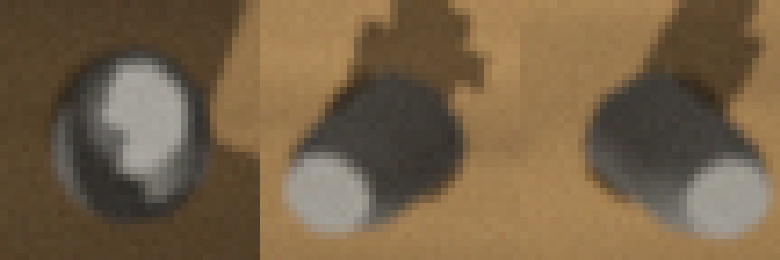

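```bash
for k in 1; do python3 -m jog '[255,0,0.1,0,0,0,0, 255,0,0.2,0,0,0,0, 255,0,0.3,0,0,0,0, 255,0,0.4,0,0,0,0, 255,0,0.45,0,0,0,0, 255,0,0.45,0,0,0,0]'; done; python3 -m jog '[255,0,0.04,0,0,0,0, 255,0,0.08,0,0,0,0, 255,0,0.08,0,0,0,0]'
```

```text
clock: 11.62
position: [0.5025, 0.1955, 0.1677]
ee_rot: [-0.58, 0.58, -0.405, 0.405]
contact_force: [-0.3, 0.3, -5.2]
width: 0.0107
clock: 12.0
position: [0.5025, 0.1955, 0.167]
ee_rot: [-0.58, 0.58, -0.405, 0.405]
contact_force: [0.4, -0.0, -4.1]
width: 0.0105
```

```bash
python3 -m jog '[255,0,0.03,0,0,0,0, 255,0,0.06,0,0,0,0, 255,0,0.06,0,0,0,0]'; python3 -m jog '[255,0,0.02,0,0,0,0, 255,0,0.04,0,0,0,0, 255,0,0.04,0,0,0,0]'
```

```text
clock: 12.38
position: [0.5026, 0.1955, 0.1669]
ee_rot: [0.58, -0.579, 0.405, -0.405]
contact_force: [-1.7, 0.4, -0.2]
width: 0.0108
clock: 12.75
position: [0.5026, 0.1955, 0.1668]
ee_rot: [0.58, -0.579, 0.405, -0.405]
contact_force: [-2.4, -0.5, 5.5]
width: 0.0107
```

```bash
python3 - <<'E'
from h import *
for n,m in(("scene","s10"),("side","d10")): save(m,cam(n))
c=load("s10")["color"][100:290,300:500];d=load("d10")["color"][190:410,190:410]
cv2.imwrite("pics/z10.png",np.hstack([cv2.resize(c,(400,380)),cv2.resize(d,(400,400))[:380]]))
E
```

```text
(no output)
```

View pics/z10.png

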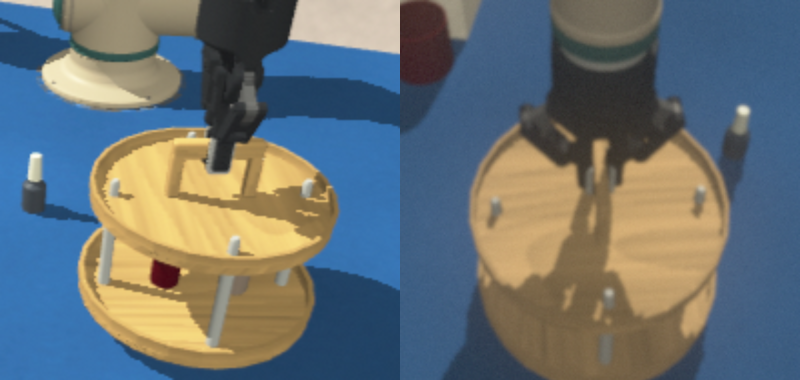

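All four spigots stick up through the board (scene zoom about (115,187), (307,187), (234,245) and (190,133)), and the tier sits level on the collars. I'll ease the load and release.

```bash
python3 -m jog '[255,0,-0.04,0,0,0,0, 255,0,-0.04,0,0,0,0, 200,0,-0.04,0,0,0,0, 150,0,-0.04,0,0,0,0, 100,0,-0.04,0,0,0,0, 50,0,-0.04,0,0,0,0, 0,0,-0.04,0,0,0,0, 0,0,-0.04,0,0,0,0, 0,0,-0.04,0,0,0,0, 0,0,-0.04,0,0,0,0]' && python3 -m jog '[0,0,-0.5,0,0,0,0, 0,0,-2,0,0,0,0, 0,0,-4,0,0,0,0, 0,0,-7,0,0,0,0, 0,0,-10,0,0,0,0, 0,0,-13,0,0,0,0, 0,0,-14,0,0,0,0, 0,0,-14,0,0,0,0, 0,0,-14,0,0,0,0]'
python3 - <<'E'
from h import *
for n,m in(("scene","s11"),("wrist","w11")): save(m,cam(n))
cv2.imwrite("pics/z11.png",np.hstack([cv2.resize(load(m)["color"],(400,300)) for m in("s11","w11")]))
E
```

```text
clock: 14.1
position: [0.5026, 0.1955, 0.1664]
ee_rot: [-0.58, 0.58, -0.405, 0.405]
contact_force: [0.1, 0.3, 0.3]
width: 0.0852
clock: 15.22
position: [0.5019, 0.1953, 0.3051]
ee_rot: [-0.579, 0.58, -0.406, 0.405]
contact_force: [-0.1, -0.5, 0.2]
width: 0.0852
```

View pics/z11.png

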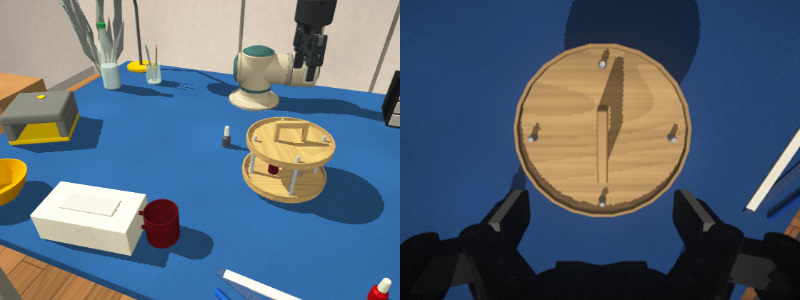

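The tier rests level on the collars with all four spigots through it. The gripper is clear, and the mug and the desk bottle are where they were.

```bash
python3 -c "
from rig import sign_off
print(sign_off())"
```

```text
the job is handed in; nothing more can be done
None
```

The carousel's upper tier is back on its four posts, and I handed the job in at about 15 s; the sign-off gives no verdict.

I lifted the tier by its handle, carried it over the carousel and turned it about 32° to line the holes up. I corrected about 1 mm by looking at the posts through the holes, then slid it down in hand about 1 mm per row.

- **Seating:** The tool stopped at 0.1668 m, the height expected for the collars. I pressed only about 10 N there, and side forces stayed under about 2.5 N. Then I eased off, opened the gripper and withdrew upward.
- **Last pictures:** All four spigots come through the board and the tier is level. The gripper is clear. The mug and the desk bottle look upright and unmoved. Beneath the tier, the red bottle is partly visible and upright. The other is hidden in the last picture.
- **Measurements that disagreed:** The scene and side cameras differed by about 3 mm on the carousel's centre, and the wrist camera read the hole radius about 2% too large. The view through the holes and the contact forces settled the final alignment.

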